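# Clear the sanding block and weigh down the inlaid panel

## Robot

A 6-joint arm with a two-finger parallel gripper is mounted at the origin on the work surface. World frame = base frame: x ahead of the robot, y to its left, z up, the work surface at z = 0. Lengths are in m, angles in rad, forces in N, time in s.
With the tool pointing down it reaches from about 0.225 to 0.875 m from the base axis. Payload 3.4 kg.
Tool frame: the origin (TCP) lies on the centre line of the jaws, within the pads' length; the fingertips stand 17 mm ahead of it and the grasp point (between the pads) lies 2 mm behind it; z points along the fingers, y is the line along which they close (so a half turn about z gives the same grasp; the last joint's range is limited). The gripper opens to 85 mm and grips with 20 to 120 N. Pads are 22 mm wide; open, the fingers measure 114 mm over their backs; the gripper's body (76 mm by 85 mm) begins 54 mm behind the grasp point. The pads swing forward as they close: fully open they stand 13 mm farther back than shut.
Start: joints at [-1.233, 0.276, 1.505, -0, 1.361, -0.121], TCP at [0.255, -0.516, 0.248] pointing down, gripper open.
Joint ranges: [-2.89, 2.89], [-0.75, 2.08], [0.22, 2.7], [-1.18, 4.32], [0.11, 2.71], [-2.7, 2.7]. Speed limits (rad/s): [2.57, 2.57, 3.14, 3.14, 3.14, 3.14].

## Interface

Orientations are given as a unit quaternion [w, x, y, z].
In Python, from rig import manip gives the robot as it stands.
- The arm moves only by the tool move_arm, never from a script. Its argument "steps" is one flat list of numbers, 7 for each row, row after row: the turn, a rotation vector about the world's x, y, z normalised to -1 to 1, where 1 is 360 degrees, then the shift along the world's x, y, z normalised to -1 to 1, where 1 is 1 m, then the opening, from -1 (shut) to 1 (fully open). A call has exactly 10 rows; each row is the pose to reach, as a shift and turn from the pose commanded when the call began, turning the shorter way round; what a row does not reach only later rows make up. A row lasts 1/10 s, in which the tool goes at most 50 mm and 8.59 degrees, less where a joint would pass 70% of its speed; a pose out of reach is approached as far as the arm can. A call with a number of a shift or a turn outside -1 to 1 is refused whole. A call with a gripper value outside its range is refused whole. The fingers move at their own pace and stop on an object; "squeeze" is the grip in N (left out, the last holds). Time passes only in rows, so rows that repeat a pose let the fingers close, or fill a call up. It gives the time, the measured TCP pose, the force, the opening and the grip force at its end, in the units of the state.
- manip.get_state(): the state, without advancing time (a new reading comes with each control period).
- manip.get_image(name): name is "scene" or "top" or "wrist"; returns a dict with "pixels" (480x640x3 uint8, blue, green, red), "fx", "fy", "cx", "cy" (pixels), "R" (3x3) and "t" (3): a world point X has camera coordinates R X + t. Camera axes: x right, y down, z forward; pixel columns grow to the right and rows downward; lengths in m; the calibration is good to about 2 mm. A picture is of the moment at which its call begins. There is no depth.
- manip.sign_off(): hands the job in; it is judged then, once.
The state is a dict: "clock": time; "qpos": joint angles; "qd": joint speeds; "effort": joint torques, N m; "position": TCP position; "ee_rot": TCP orientation; "contact_force": force on the tool from outside, world axes, zero at the start; "moment": the same for the moment, N m; "width": finger opening in m; "gripper_force": force on a finger pad.
Only numpy, scipy, OpenCV 4.12 (cv2) and the standard library are available. Lean on these libraries where they do the work, as an engineer would, in place of code of your own. Each camera call takes 0.05 s, during which the arm holds its last target. There are 200 camera calls.

## Task

The glue under the eggshell inlay of the square panel has to set under a weight, but somebody left a sanding block lying on the panel. First put the sanding block away flat in the shallow wooden tray, then set the steel weight with the upright knob down gently in the middle of the square panel, standing flat on its disc, and let go of it.

Things in the scene. Friction and masses are not known exactly. Their poses are not given: they have to be found in the camera images.
- sander_center (a point): Centre (half-way up) of the loose sanding block, a light wooden block with a cork sole, 80 mm long (its x axis), 42 mm wide (y) and 34 mm high (z), lying on the square panel, about 0.1 kg. Grip it across its 42 mm width.
- tray: Shallow open wooden tray, fixed to the table, 160 mm (x) by 140 mm (y) outside, walls 28 mm high and 6 mm thick, floor 6 mm thick, inside 148 by 128 mm. Origin at the centre of its underside, on the table; z up.
- panel_top (a point): Centre of the top face of the square lacquer panel, fixed to the table: 120 mm by 120 mm, 10 mm thick, wooden edge, black face with cream eggshell inlay. z up, x and y along its sides. (A round panel of the same make, 110 mm across, lies near it and is not meant.)
- weight_center (a point): Centre of the loose steel pressing weight, on its axis, 30 mm above its underside: a disc 70 mm across and 14 mm thick with a plain upright cylindrical knob on top, 26 mm across, from 14 mm to 60 mm above the underside; z up along the knob. About 0.5 kg (0.4 to 0.6). Grip it by the knob. An amber jar and a white cup, 75 mm tall or less, stand 0.13 m from it or farther, centre to centre.
Things that resemble listed ones, but are neither listed nor needed, are in the scene too. Leave any orange or purple look-alike of the part that bears panel_top alone.

How it is judged:
By the outcome, as a careful person would: the job done as asked, in the order asked, and still so for the second after the job is handed in, with the robot touching nothing.
It also fails if it takes over 54 s, if anything falls off the work surface, if the arm or the gripper's body presses on something with over 40 N, if the wrist force passes 120 N, or if a joint passes its speed limit or range.

## Working session

There is one attempt and no reset: what is moved stays moved. The work goes in short steps, Python scripts to look and compute and a tool call to move; the robot and the scene stay as the last step left them, time stands still between calls to the robot, and variables do not carry over. Pictures are saved under pics/ and viewed, at most 10 in all, crops included, and the job is handed in when it is done.

Besides the shell and the picture viewer there is one more tool, called after "Emit:" as name(argument=value, ...) on one line, values as JSON. move_arm: Moves the arm, as the interface text tells. Scaled input: -1 to 1 covers 1 m each way for a shift and 360 degrees each way for a turn. Its arguments: {"type":"object","properties":{"steps":{"type":"array"},"squeeze":{"type":"number"}},"required":["steps"]}

```bash
mkdir -p pics; cat > h.py <<'E'
import numpy as np, cv2
from rig import manip
def snap(name,tag):
    im=manip.get_image(name); np.savez(f'pics/{tag}.npz',**{k:np.asarray(v) for k,v in im.items()})
    cv2.imwrite(f'pics/{tag}.png',im['pixels']); return im
def load(tag): return dict(np.load(f'pics/{tag}.npz'))
def ray(im,u,v,z):
    R=np.array(im['R']);t=np.array(im['t']);c=-R.T@t
    d=R.T@np.array([(u-im['cx'])/im['fx'],(v-im['cy'])/im['fy'],1]); return c+d*(z-c[2])/d[2]
def proj(im,X):
    p=np.array(im['R'])@X+np.array(im['t']); return p[0]/p[2]*im['fx']+im['cx'],p[1]/p[2]*im['fy']+im['cy']
E
python3 - <<'E'
from h import *
for n in('top','scene'):
    im=snap(n,n+'0'); print(n,-im['R'].T@im['t'] if 1 else 0,im['fx'])
s=manip.get_state(); print(s['clock'],s['position'],s['ee_rot'],s['width'])
E
```

```text
top [ 0.15757526 -0.03538908  1.59047072] 567.1521272230481
scene [1.41572127 0.27110735 0.84900659] 473.1007081425688
0.1 [ 0.25449039 -0.51513667  0.24752176] [-8.15743991e-04  9.73801247e-01  2.27399331e-01 -1.01416294e-04] 0.08516973086470202
```

View pics/top0.png

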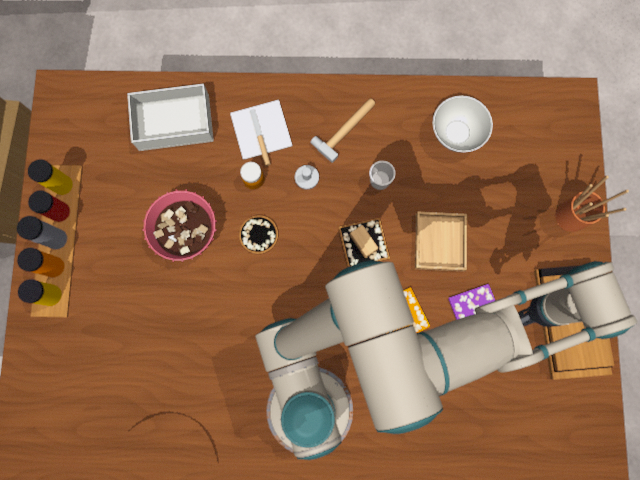

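View pics/scene0.png

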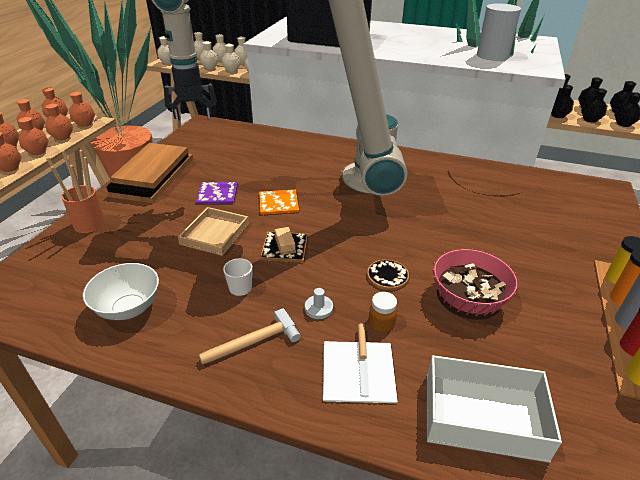

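Top view: the tray is at (442,241), the black square panel at (364,245) with the sander at (364,241), and the weight at (307,177). The jar is at (252,175) and the cup at (382,175). There are four candidates for the panel: black square (364,245), round (259,234), orange (412,308) and purple (472,300). Only the black square one fits, because it is square and black with cream inlay, and the sander lies on it. I'll confirm it in one enlarged crop.

```bash
python3 - <<'E'
from h import *
im=load('top0'); p=im['pixels']
c=cv2.resize(p[150:290,285:485],None,fx=4,fy=4,interpolation=cv2.INTER_CUBIC); cv2.imwrite('pics/crop0.png',c)
for n,u,v,z in[('sander',364,241,.04),('panel',364,245,.01),('tray',442,241,.028),('weight knob',306,171,.06),('weight disc',307,178,.014),('cup',382,175,.04),('jar',251,175,.06)]: print(n,ray(im,u,v,z).round(3))
E
```

```text
sander [ 0.46  -0.142  0.04 ]
panel [ 0.454 -0.144  0.01 ]
tray [ 0.465 -0.362  0.028]
weight knob [0.654 0.023 0.06 ]
weight disc [0.648 0.021 0.014]
cup [ 0.652 -0.193  0.04 ]
jar [0.64  0.177 0.06 ]
```

View pics/crop0.png

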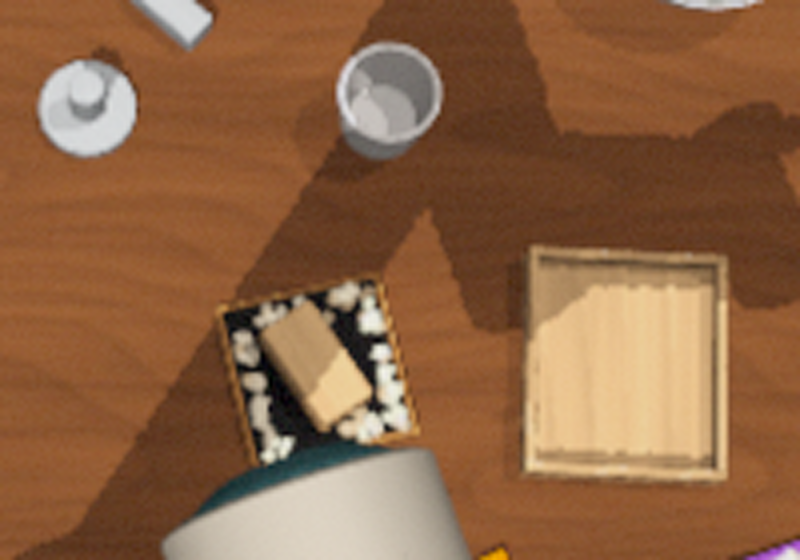

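The crop confirms the black square panel with cream inlay: its corners are at (218,308), (380,280) and (416,432), with the fourth hidden by the arm. The sander's top face has corners (262,345), (312,305), (370,385) and (325,430). The weight's knob top is at (87,85).

```bash
cat >> h.py <<'E'
from scipy.spatial.transform import Rotation as Ro
def row(target,yaw_y):  # shift/turn from the state to tool-down with closing axis at yaw_y (deg, mod 180)
    s=manip.get_state(); w,x,y,z=s['ee_rot']; Rm=Ro.from_quat([x,y,z,w]); 
    best=None
    for a in(yaw_y,yaw_y+180):
        yv=np.array([np.cos(np.radians(a)),np.sin(np.radians(a)),0]); zv=np.array([0,0,-1.]); T=Ro.from_matrix(np.c_[np.cross(yv,zv),yv,zv])
        rv=(T*Rm.inv()).as_rotvec()
        if best is None or np.linalg.norm(rv)<np.linalg.norm(best): best=rv
    print('clock',s['clock'],'pos',np.round(s['position'],4),'q',np.round(s['qpos'],2),'\n turn',(best/2/np.pi).round(4),'deg',np.degrees(best).round(1),'shift',(np.array(target)-s['position']).round(4))
E
python3 - <<'E'
from h import *
im=load('top0')
def P(l,z): return np.array([ray(im,285+(u-1.5)/4,150+(v-1.5)/4,z)[:2] for u,v in l])
def ang(a,b): d=b-a; return round(np.degrees(np.arctan2(d[1],d[0])),1)
s=P([(262,345),(312,305),(370,385),(325,430)],.044); c=s.mean(0); print('sander',c.round(4),'axis',ang(s[3],s[0]),ang(s[2],s[1]),'width',ang(s[1],s[0]))
p=P([(218,308),(380,280),(416,432)],.01); print('panel',((p[0]+p[2])/2).round(4),ang(p[2],p[1]),ang(p[1],p[0]))
t=P([(530,245),(728,257),(727,480),(522,472)],.028); print('tray',t.mean(0).round(4),ang(t[2],t[1]),ang(t[3],t[0]),ang(t[1],t[0]))
print('knob',P([(87,83)],.06))
row([*c,.2],ang(s[3],s[0])+90)
E
```

```text
sander [ 0.4584 -0.1415] axis 36.6 35.7 width 129.9
panel [ 0.4624 -0.1434] 12.9 100.9
tray [ 0.4675 -0.3597] -2.0 -2.8 87.3
knob [[0.6557098  0.02204407]]
clock 0.1 pos [ 0.2545 -0.5151  0.2475] q [-1.23  0.28  1.51 -0.    1.36 -0.12] 
 turn [-0.0002 -0.0001  0.0286] deg [-0.1 -0.  10.3] shift [ 0.2039  0.3736 -0.0475]
```

Emit:
move_arm(steps=[0,0,0.0286,0.204,0.374,-0.02,1,0,0,0.0286,0.204,0.374,-0.02,1,0,0,0.0286,0.204,0.374,-0.02,1,0,0,0.0286,0.204,0.374,-0.02,1,0,0,0.0286,0.204,0.374,-0.02,1,0,0,0.0286,0.204,0.374,-0.02,1,0,0,0.0286,0.204,0.374,-0.02,1,0,0,0.0286,0.204,0.374,-0.02,1,0,0,0.0286,0.204,0.374,-0.02,1,0,0,0.0286,0.204,0.374,-0.02,1], squeeze=30)

```text
clock: 1.1
position: [0.4595, -0.1384, 0.2278]
ee_rot: [-0.001, 0.949, 0.316, 0.0]
contact_force: [-0.0, -0.6, 1.2]
width: 0.0855
gripper_force: 0.0
```

```bash
python3 - <<'E'
from h import *
im=snap('wrist','w1'); print(im['fx'],-im['R'].T@im['t'],manip.get_state()['position'])
E
```

```text
341.2195457659448 [ 0.52305171 -0.0905091   0.35375074] [ 0.45879678 -0.14017723  0.22790449]
```

View pics/w1.png

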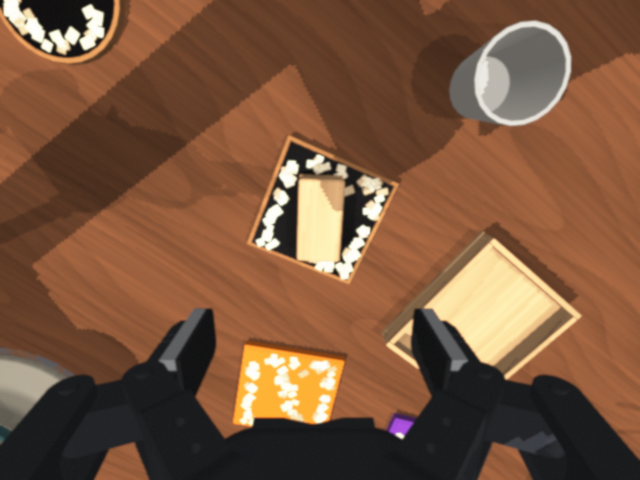

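The wrist view shows the panel corners at (290,136), (399,184), (349,283) and (248,242). The sander's top face is at (299,180), (343,181), (340,264) and (297,263). It lies straight between the open fingers, with the tray to the right.

```bash
python3 - <<'E'
from h import *
im=load('w1')
def P(l,z): return np.array([ray(im,u,v,z)[:2] for u,v in l])
def ang(a,b): d=b-a; return round(np.degrees(np.arctan2(d[1],d[0])),1)
s=P([(299,180),(343,181),(340,264),(297,263)],.044); c=s.mean(0); print('sander',c.round(4),'axis',ang(s[3],s[0]),ang(s[2],s[1]),np.linalg.norm(s-np.roll(s,1,0),axis=1).round(4))
p=P([(290,136),(399,184),(349,283),(248,242)],.01); print('panel',p.mean(0).round(4),ang(p[3],p[0]),ang(p[2],p[1]),np.linalg.norm(p-np.roll(p,1,0),axis=1).round(4))
t=P([(488,235),(580,316)],.028);print('tray +x edge mid',t.mean(0).round(4),ang(t[1],t[0]),np.linalg.norm(t[1]-t[0]))
row([*c,.03],(ang(s[3],s[0])+ang(s[2],s[1]))/2+90)
E
```

```text
sander [ 0.461  -0.1442] axis 34.7 36.4 [0.0802 0.0396 0.0803 0.0419]
panel [ 0.4633 -0.1454] 13.3 13.7 [0.1168 0.1176 0.1181 0.1184]
tray +x edge mid [ 0.5467 -0.3607] 88.2 0.14563839606514467
clock 1.15 pos [ 0.4588 -0.1402  0.2279] q [-0.44  0.15  1.73 -0.    1.27  0.49] 
 turn [-0.     -0.0002 -0.0034] deg [-0.  -0.1 -1.2] shift [ 0.0022 -0.004  -0.1979]
```

Emit:
move_arm(steps=[0,0,-0.003,0.002,-0.002,-0.04,1,0,0,-0.003,0.002,-0.002,-0.08,1,0,0,-0.003,0.002,-0.002,-0.11,1,0,0,-0.003,0.002,-0.002,-0.14,1,0,0,-0.003,0.002,-0.002,-0.165,1,0,0,-0.003,0.002,-0.002,-0.185,1,0,0,-0.003,0.002,-0.002,-0.195,1,0,0,-0.003,0.002,-0.002,-0.195,1,0,0,-0.003,0.002,-0.002,-0.195,-0.3,0,0,-0.003,0.002,-0.002,-0.195,-0.3], squeeze=30)

```text
clock: 2.15
position: [0.4614, -0.1443, 0.0344]
ee_rot: [0.001, 0.952, 0.305, 0.001]
contact_force: [0.5, -0.0, 0.5]
width: 0.0591
gripper_force: 0.0
```

Emit:
move_arm(steps=[0,0,0,0,0,0,-0.5,0,0,0,0,0,0,-0.5,0,0,0,0,0,0,-0.5,0,0,0,0,0,0,-0.5,0,0,0,0,0,0,-0.5,0,0,0,0,0,0.01,-0.5,0,0,0,0,0,0.03,-0.5,0,0,0,0,0,0.06,-0.5,0,0,0,0,0,0.09,-0.5,0,0,0,0,0,0.1,-0.5])

```text
clock: 3.15
position: [0.4622, -0.1441, 0.1364]
ee_rot: [0.002, 0.952, 0.305, 0.002]
contact_force: [1.3, -0.9, -1.5]
width: 0.0415
gripper_force: 30.8
```

```bash
python3 - <<'E'
from h import *
row([.467,-.360,.15],88)
E
```

```text
clock 3.15 pos [ 0.4622 -0.1441  0.1364] q [-0.45  0.23  1.87  0.    1.03  0.5 ] 
 turn [ 0.0006  0.0007 -0.1042] deg [  0.2   0.2 -37.5] shift [ 0.0048 -0.2159  0.0136]
```

Emit:
move_arm(steps=[0,0,-0.02,0.001,-0.04,0,-0.5,0,0,-0.04,0.002,-0.08,0,-0.5,0,0,-0.06,0.003,-0.12,0,-0.5,0,0,-0.08,0.004,-0.16,0,-0.5,0,0,-0.095,0.005,-0.19,0,-0.5,0,0,-0.104,0.006,-0.21,0,-0.5,0,0,-0.104,0.006,-0.216,0,-0.5,0,0,-0.104,0.006,-0.216,-0.02,-0.5,0,0,-0.104,0.006,-0.216,-0.04,-0.5,0,0,-0.104,0.006,-0.216,-0.06,-0.5])

```text
clock: 4.15
position: [0.4662, -0.3581, 0.0723]
ee_rot: [-0.001, 1.0, -0.016, -0.0]
contact_force: [0.5, 0.7, -0.9]
width: 0.0416
gripper_force: 30.9
```

```bash
python3 - <<'E'
from h import *
im=snap('wrist','w2'); row([.467,-.36,.03],88)
E
```

```text
clock 4.2 pos [ 0.4644 -0.3564  0.0689] q [-0.77  0.45  1.73  0.    0.98  0.83] 
 turn [-0.001  -0.0009 -0.0005] deg [-0.3 -0.3 -0.2] shift [ 0.0026 -0.0036 -0.0389]
```

View pics/w2.png

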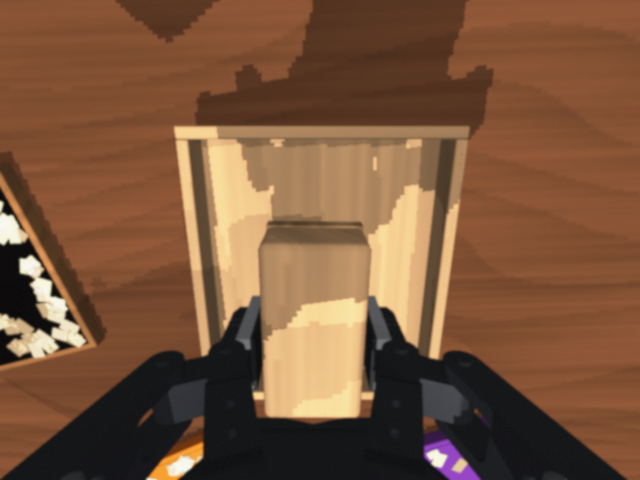

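The wrist view shows the block centred over the tray and square to it: block sides at columns 262-368, tray walls at columns 190-455. I'll lower it and release.

Emit:
move_arm(steps=[0,0,0,0,0,-0.015,-0.5,0,0,0,0,0,-0.026,-0.5,0,0,0,0,0,-0.034,-0.5,0,0,0,0,0,-0.039,-0.5,0,0,0,0,0,-0.042,-0.5,0,0,0,0,0,-0.043,-0.5,0,0,0,0,0,-0.043,-0.5,0,0,0,0,0,-0.043,-0.5,0,0,0,0,0,-0.043,0.5,0,0,0,0,0,-0.043,0.5])

```text
clock: 5.2
position: [0.4669, -0.3599, 0.0307]
ee_rot: [0.0, 1.0, -0.017, 0.0]
contact_force: [0.2, -0.3, 0.3]
width: 0.0636
gripper_force: 0.0
```

Emit:
move_arm(steps=[0,0,0,0,0,0,0.5,0,0,0,0,0,0,0.5,0,0,0,0,0,0.02,0.5,0,0,0,0,0,0.05,0.5,0,0,0,0,0,0.09,0.5,0,0,0,0,0,0.13,0.5,0,0,0,0,0,0.17,0.5,0,0,0,0,0,0.19,0.5,0,0,0,0,0,0.19,0.5,0,0,0,0,0,0.19,0.5])

```text
clock: 6.2
position: [0.4664, -0.3593, 0.2201]
ee_rot: [0.0, 1.0, -0.017, -0.0]
contact_force: [-0.3, 0.5, -0.3]
width: 0.0641
gripper_force: 0.0
```

```bash
python3 - <<'E'
from h import *
im=snap('wrist','w3'); row([.655,.022,.22],90)
E
```

```text
clock 6.25 pos [ 0.466  -0.3589  0.2191] q [-0.77  0.31  1.52 -0.    1.31  0.83] 
 turn [-0.0002 -0.0003  0.0054] deg [-0.1 -0.1  1.9] shift [0.189  0.3809 0.0009]
```

View pics/w3.png

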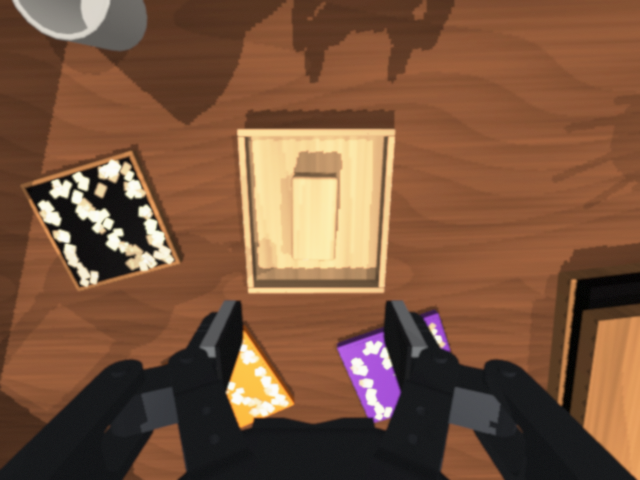

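The sander lies flat in the tray: block at (315,217), inner walls at columns 250-385. Next is the weight.

Emit:
move_arm(steps=[0,0,0,0.02,0.04,0,0.5,0,0,0,0.04,0.08,0,0.5,0,0,0,0.06,0.12,0,0.5,0,0,0,0.08,0.16,0,0.5,0,0,0,0.1,0.2,0,0.5,0,0,0,0.12,0.24,0,0.5,0,0,0,0.14,0.28,0,0.5,0,0,0,0.16,0.32,0,0.5,0,0,0,0.18,0.36,0,0.5,0,0,0,0.188,0.382,0,0.5])

```text
clock: 7.25
position: [0.6551, 0.026, 0.2174]
ee_rot: [-0.001, 1.0, -0.016, -0.002]
contact_force: [-0.4, -0.8, -0.4]
width: 0.0642
gripper_force: 0.0
```

```bash
python3 - <<'E'
from h import *
im=snap('wrist','w4'); row([.655,.022,.05],88)
E
```

```text
clock 7.3 pos [0.6557 0.0288 0.2173] q [-0.06  0.42  1.37  0.    1.36  1.54] 
 turn [-0.0007 -0.0004 -0.0008] deg [-0.3 -0.2 -0.3] shift [-0.0007 -0.0068 -0.1673]
```

View pics/w4.png

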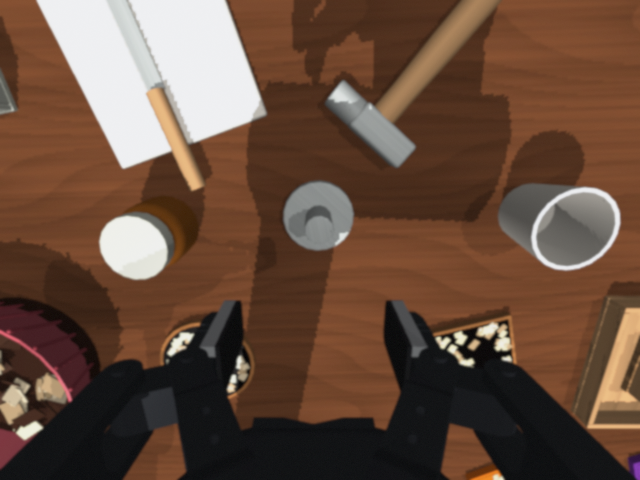

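The weight's disc is centred at (319,215) and its knob top at about (319,228), midway between the fingers. The jar at (137,245) and the cup at (575,228) are well clear.

```bash
python3 - <<'E'
from h import *
im=load('w4'); print(ray(im,319,215.5,.014),ray(im,319,228,.06)); g=cv2.cvtColor(im['pixels'],cv2.COLOR_BGR2HSV)
m=((g[...,1]<60)&(g[...,2]>60)).astype(np.uint8); m[:,:270]=0;m[:,365:]=0;m[:172]=0;m[262:]=0
c=max(cv2.findContours(m,0,2)[0],key=cv2.contourArea);(u,v),d,a=cv2.fitEllipse(c);print(u,v,d,ray(im,u,v,.014))
row([.655,.022,.05],88)
E
```

```text
[0.65472279 0.02036094 0.014     ] [0.65491489 0.02104519 0.06      ]
317.84332275390625 215.14031982421875 (69.29810333251953, 70.12495422363281) [0.65512277 0.02149466 0.014     ]
clock 7.3 pos [0.6557 0.0288 0.2173] q [-0.06  0.42  1.37  0.    1.36  1.54] 
 turn [-0.0007 -0.0004 -0.0008] deg [-0.3 -0.2 -0.3] shift [-0.0007 -0.0068 -0.1673]
```

Emit:
move_arm(steps=[0,0,0,0,-0.001,-0.03,0.5,0,0,0,0,-0.001,-0.07,0.5,0,0,0,0,-0.001,-0.105,0.5,0,0,0,0,-0.001,-0.135,0.5,0,0,0,0,-0.001,-0.155,0.5,0,0,0,0,-0.001,-0.17,0.5,0,0,0,0,-0.001,-0.178,0.5,0,0,0,0,-0.001,-0.181,0.5,0,0,0,0,-0.001,-0.181,0.5,0,0,0,0,-0.001,-0.181,0.5])

```text
clock: 8.3
position: [0.6551, 0.0214, 0.04]
ee_rot: [0.0, 1.0, -0.017, 0.001]
contact_force: [-0.4, -0.9, -0.1]
width: 0.0641
gripper_force: 0.0
```

Emit:
move_arm(steps=[0,0,0,0,0,0,-0.8,0,0,0,0,0,0,-0.8,0,0,0,0,0,0,-0.8,0,0,0,0,0,0,-0.8,0,0,0,0,0,0,-0.8,0,0,0,0,0,0,-0.8,0,0,0,0,0,0,-0.8,0,0,0,0,0,0.01,-0.8,0,0,0,0,0,0.03,-0.8,0,0,0,0,0,0.05,-0.8], squeeze=70)

```text
clock: 9.3
position: [0.653, 0.0216, 0.0881]
ee_rot: [-0.0, 1.0, -0.017, -0.002]
contact_force: [0.6, -0.6, -5.6]
width: 0.0247
gripper_force: 69.0
```

Emit:
move_arm(steps=[0,0,0,-0.006,-0.005,0.02,-0.8,0,0,0,-0.025,-0.02,0.04,-0.8,0,0,0,-0.05,-0.043,0.04,-0.8,0,0,0,-0.08,-0.069,0.04,-0.8,0,0,0,-0.11,-0.095,0.04,-0.8,0,0,0,-0.14,-0.121,0.04,-0.8,0,0,0,-0.165,-0.143,0.04,-0.8,0,0,0,-0.183,-0.158,0.04,-0.8,0,0,0,-0.192,-0.166,0.03,-0.8,0,0,0,-0.192,-0.166,0.02,-0.8])

```text
clock: 10.3
position: [0.4613, -0.1449, 0.1084]
ee_rot: [-0.0, 1.0, -0.018, -0.001]
contact_force: [-0.3, 0.6, -6.1]
width: 0.0244
gripper_force: 69.3
```

```bash
python3 - <<'E'
from h import *
im=load('w3')
p=np.array([ray(im,u,v,.01) for u,v in[(24,186),(134,152),(180,263),(79,290)]]); print('panel w3',p.mean(0).round(4))
im=snap('wrist','w5'); row([.463,-.145,.05],88)
E
```

```text
panel w3 [ 0.4618 -0.1469  0.01  ]
clock 10.35 pos [ 0.4613 -0.1439  0.1068] q [-0.45  0.27  1.91  0.    0.97  1.16] 
 turn [-0.0004 -0.0005  0.0001] deg [-0.1 -0.2  0. ] shift [ 0.0017 -0.0011 -0.0568]
```

View pics/w5.png

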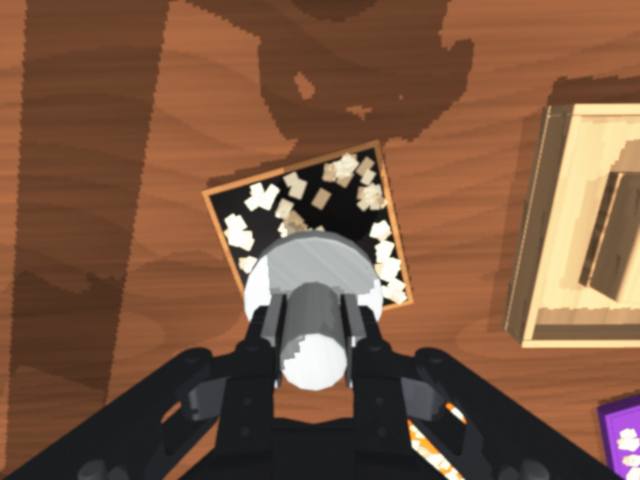

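The wrist view shows the weight held upright over the square panel, disc at about (314,298) and panel corners at (205,192), (380,142) and (412,300). I'll lower it gently.

Emit:
move_arm(steps=[0,0,0,0,0,-0.015,-0.8,0,0,0,0,0,-0.03,-0.8,0,0,0,0,0,-0.04,-0.8,0,0,0,0,0,-0.047,-0.8,0,0,0,0,0,-0.051,-0.8,0,0,0,0,0,-0.054,-0.8,0,0,0,0,0,-0.056,-0.8,0,0,0,0,0,-0.057,-0.8,0,0,0,0,0,-0.058,-0.8,0,0,0,0,0,-0.058,-0.8])

```text
clock: 11.35
position: [0.4627, -0.1447, 0.0515]
ee_rot: [0.0, 1.0, -0.017, 0.0]
contact_force: [-0.3, 0.0, -5.0]
width: 0.0242
gripper_force: 69.3
```

Emit:
move_arm(steps=[0,0,0,0,0,0,-0.8,0,0,0,0,0,-0.0005,-0.8,0,0,0,0,0,-0.001,-0.8,0,0,0,0,0,-0.001,-0.8,0,0,0,0,0,-0.0015,-0.8,0,0,0,0,0,-0.0015,-0.8,0,0,0,0,0,-0.002,-0.8,0,0,0,0,0,-0.002,-0.8,0,0,0,0,0,-0.002,-0.8,0,0,0,0,0,-0.002,-0.8])

```text
clock: 12.35
position: [0.4626, -0.1445, 0.0502]
ee_rot: [0.0, 1.0, -0.017, 0.0]
contact_force: [-3.3, 1.6, 5.4]
width: 0.0248
gripper_force: 70.2
```

The weight rests on the panel: the vertical force changed from -5 to +5 N. I'll release it and rise straight up.

Emit:
move_arm(steps=[0,0,0,0,0,0,0.3,0,0,0,0,0,0,0.3,0,0,0,0,0,0,0.3,0,0,0,0,0,0,0.3,0,0,0,0,0,0,0.3,0,0,0,0,0,0.015,0.3,0,0,0,0,0,0.04,0.3,0,0,0,0,0,0.07,0.3,0,0,0,0,0,0.11,0.3,0,0,0,0,0,0.15,0.3])

```text
clock: 13.35
position: [0.4622, -0.1444, 0.2004]
ee_rot: [-0.0, 1.0, -0.017, -0.0]
contact_force: [0.4, -0.2, 0.0]
width: 0.0554
gripper_force: 0.0
```

Emit:
move_arm(steps=[0,0,0,0,0,0.03,0.3,0,0,0,0,0,0.05,0.3,0,0,0,0,0,0.05,0.3,0,0,0,0,0,0.05,0.3,0,0,0,0,0,0.05,0.3,0,0,0,0,0,0.05,0.3,0,0,0,0,0,0.05,0.3,0,0,0,0,0,0.05,0.3,0,0,0,0,0,0.05,0.3,0,0,0,0,0,0.05,0.3])

```text
clock: 14.35
position: [0.4627, -0.1446, 0.2492]
ee_rot: [-0.0, 1.0, -0.017, -0.0]
contact_force: [-0.5, -0.2, -0.7]
width: 0.0554
gripper_force: 0.0
```

```bash
python3 - <<'E'
from h import *
im=snap('wrist','w6'); print(manip.get_state()['clock'],manip.get_state()['contact_force'])
for X in([.463,-.1455,.024],): print(proj(im,np.array(X)))
E
```

```text
14.4 [0.04110989 0.6374419  0.32133253]
(np.float64(313.8745391963645), np.float64(210.77032439983876))
```

View pics/w6.png

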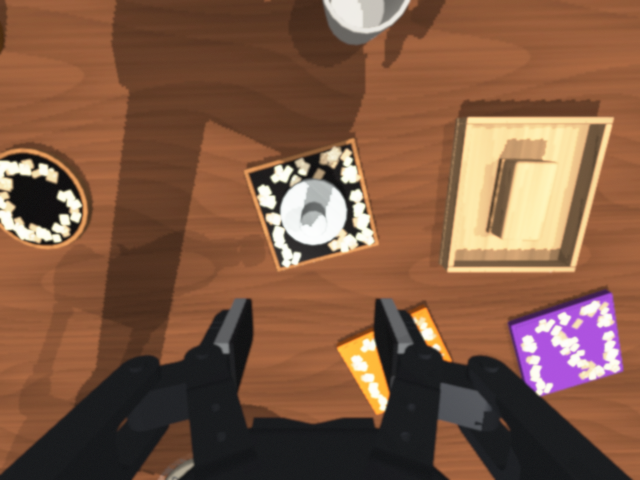

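The weight stands flat with its disc centred at (314,212), where the panel centre projects to (314,211). The sander lies flat in the tray at (525,200), and the gripper is clear of everything.

```bash
python3 -c "
from rig import manip
print(manip.sign_off())"
```

```text
the job is handed in; nothing more can be done
None
```

The job is handed in: the sanding block lies flat in the tray, and the weight then went down flat on its disc, within about 1 mm of the middle of the square panel, and was let go at about 14 s on the robot's clock.

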